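# Load the pen tray and slide it into the desk organiser

## Robot

A 7-joint arm with a two-finger parallel gripper is mounted at the origin on the work surface. World frame = base frame: x ahead of the robot, y to its left, z up, the work surface at z = 0. Lengths are in m, angles in rad, forces in N, time in s.
With the tool pointing down it reaches from about 0.35 to 0.775 m from the base axis. Payload 3.1 kg.
Tool frame: the origin (TCP) lies at the very end of the fingers, on their centre line; the grasp point (between the pads) lies 19 mm behind it (ctrl.grip_point_offset is the distance from the TCP to the grasp point, in m); z points along the fingers, x is the direction in which the jaws open and shut, and the axes are right-handed (so a half turn about z gives the same grasp; the last joint's range is limited). The gripper opens to 85 mm and grips with 20 to 120 N. Pads are 22 mm wide; open, the fingers measure 114 mm over their backs; the gripper's body (76 mm by 85 mm) begins 54 mm behind the grasp point. The pads swing forward as they close: fully open they stand 13 mm farther back than shut.
Start: joints at [-1.278, 0.311, 0.014, 1.512, -0.004, 1.319, -0.027], TCP at [0.181, 0.519, 0.199] pointing down, gripper open.
Joint ranges: [-2.7, 2.7], [-0.3, 1.91], [-1.27, 1.3], [0.12, 2.57], [-1.44, 4.58], [0.2, 2.03], [-3.05, 3.05]. Speed limits (rad/s): [2.79, 2.79, 3.14, 3.14, 3.14, 3.14, 3.14].

## Interface

Orientations are given as a rotation vector (axis times angle).
In Python, from workcell import ctrl gives the robot as it stands. Calls block until the motion is done:
- ctrl.movep(position, orientation): joint-space move of the TCP to a pose.
- ctrl.movel(position, vel=0.15, rot=None): straight line of the TCP; rot=None keeps the orientation; vel is the mean speed in m/s.
- ctrl.movej(angles): joint-space move.
- ctrl.ungrasp() and ctrl.close_gripper(force=None): open the fingers fully, or close them until they stop; force is the grip in N (None keeps the last).
- ctrl.hold(seconds).
- ctrl.inverse_kinematics(position, orientation): joint angles nearest the present ones, or None.
- ctrl.get_image(name): name is "scene" or "top"; returns the picture (420x560x3 uint8, red, green, blue); there is no depth.
- ctrl.calibration(name): a dict with "camera_matrix" (3x3 intrinsics, pixels), "world_from_camera" (4x4, takes a point from camera to world coordinates). Camera axes: x right, y up, looking along -z (the intrinsics and any distortion apply to the point x, -y, -z); pixel columns grow to the right and rows downward; lengths in m; the calibration is good to about 2 mm. A picture is of the moment at which its call begins. calibration takes no time and is no camera call.
A pose or a line that the arm cannot do raises ctrl.MotionError and nothing moves.
- ctrl.finish_job(): hands the job in, once; it reports no verdict.
Trained networks look in the newest picture that a camera, given by its name, has taken for a name from the list of things; names that differ only in an ending like _2 or _b are one class to them, and where a whole thing is asked for, a point or a joint stands for the part that bears it (a point fixed in the world has none). Each returns a list of dicts, best first, with "confidence" (0 to 1); they miss things now and then, are a little off and sometimes report something else, mostly with a low value. They report only what shows in the picture. A call takes as long as a camera call. They do not tell look-alikes from the thing itself.
- ctrl.find_in(camera, query): "bbox" ([left, top, right, bottom] in pixels, round what is visible of it).
- ctrl.pinpoint(camera, query): "xy" ([column, row] in pixels: a listed point, or the origin of a listed thing).
Readings, each from a call of its own:
- ctrl.read_time(): time.
- ctrl.read_joint_pos(): joint angles.
- ctrl.read_joint_vel(): joint speeds.
- ctrl.read_joint_torque(): joint torques, N m.
- ctrl.read_ee_pos(): TCP position.
- ctrl.read_eef_rot(): TCP orientation.
- ctrl.read_contact_force(): force on the tool from outside, world axes, zero at the start.
- ctrl.read_ft_torque(): the same for the moment, N m.
- ctrl.read_width(): opening from 0.0 (shut) to 1.0 (fully open).
Only numpy, scipy, OpenCV 4.12 (cv2) and the standard library are available. Lean on these libraries where they do the work, as an engineer would, in place of code of your own. Each camera call takes 0.05 s, during which the arm holds its last target.

## Task

Lay the loose marker pen lengthwise in the long compartment of the wooden pen tray, then carry the tray level, with the eraser and the marker in it, to the one empty sleeve of the desk organiser. Slide it in from the robot's side, knob outwards, until its front panel is fully home against the sleeve, and let go. Do not drop the marker or the tray, and leave the two shut drawers, the pencil cup, the stapler and the dictionary as they are.

Things in the scene. Friction and masses are not known exactly. Their poses are not given: they have to be found in the camera images.
- tray: Loose plywood pen tray (a drawer), about 0.26 kg: open-topped box 190 mm long (x), 68 mm wide (y), 26 mm high, walls and floor 3 mm. Origin: centre of the box's underside. +x points to the nose, which enters the sleeve first; the front panel and knob are at -x and point towards the robot at the start, within 35 degrees. Can be gripped from above across its 68 mm width.
- tray_in (a point): Centre of the floor of the tray's long compartment (152 mm long, 62 mm wide, empty at the start), 16 mm behind (-x) the tray's origin, 3 mm above its underside. An 18 mm high cross wall parts it from the short compartment at the nose, which holds the eraser.
- tray_panel (a point): Middle of the top edge of the tray's wooden front panel, which can also be pinched: 10 mm thick (x -105 to -95 mm from the tray's origin), 86 mm wide, 42 mm high, its lower edge level with the tray's underside.
- tray_knob (a point): Middle of the flat outer face of the knob on the front panel, 125 mm behind (-x) the tray's origin and 21 mm above its underside; the turned knob is 20 mm across and stands 20 mm out of the panel.
- eraser: White eraser 22 x 54 x 13 mm lying across the short compartment at the tray's nose; it stays there. Origin: centre of its underside.
- marker: Loose marker pen lying on the desk between the robot and the organiser: 125 mm long (its x), square barrel 14 x 14 mm, white body with a black cap at +x, about 25 g. Origin: centre of its underside at mid length.
- marker_mid (a point): Centre of the marker, 7 mm above its underside.
- bay: The empty one of the organiser's three identical plywood sleeves, fixed side by side on the desk 92 mm apart, in any order. Each is 200 mm deep (x), 90 mm wide, 48 mm high, inside 73 x 37 mm with a 5 mm floor and 6 mm roof, open at front and back. Origin: centre of its underside; +x is the way a tray slides in, away from the robot. A tray fully home has its origin 5 mm behind (-x) and 5 mm above this.
- bay_mouth (a point): Middle of the lower edge of the empty sleeve's mouth at floor level: 100 mm before (-x) the sleeve's origin, 5 mm above the desk. The first 10 mm of the mouth flare by about 2.5 mm at the cheeks and the floor. The home tray's front panel rests against the cheeks' ends here.
- drawer_a_mouth (a point): The same point at the mouth of a sleeve that holds a shut drawer; that drawer's front panel and knob stand 30 mm out of the mouth.
- drawer_b_mouth (a point): The same point at the mouth of the other sleeve that holds a shut drawer; that drawer's front panel and knob stand 30 mm out of the mouth.
- drawer_a (a joint): How far the shut drawer of the first full sleeve is pulled out (m, 0 = shut).
- drawer_b (a joint): How far the shut drawer of the other full sleeve is pulled out (m, 0 = shut).
- pencil_cup: Dark metal pencil cup, 76 mm across, 100 mm high, its pencils reaching about 155 mm. Origin: centre of its underside. A bystander at the robot's right.
- stapler: Black stapler 135 mm long, 34 mm wide, 55 mm high. Origin: centre of its underside. A bystander at the robot's left, beyond the tray.
- dictionary: Thick dark dictionary 210 x 145 x 48 mm lying flat, at the far left. Origin: centre of its underside. A bystander.
Mind the look-alikes: they are no part of the job. Leave any yellow look-alike of the bay alone.

How it is judged:
By the outcome, as a careful person would: the job done as asked, in the order asked, and still so for the second after the job is handed in, with the robot touching nothing.
It also fails if it takes over 72 s, if anything falls off the work surface, if the arm or the gripper's body presses on something with over 40 N, if the wrist force passes 120 N, or if a joint passes its speed limit or range.

## Working session

There is one attempt and no reset: what is moved stays moved. The work goes in short steps, each a Python script; the robot and the scene stay as the last script left them, time stands still between calls to the robot, and variables do not carry over. Pictures are saved under pics/ and viewed, and the job is handed in when it is done.

```bash
ls; mkdir -p pics; python3 - <<'E'
from workcell import ctrl
import cv2
for n in("scene","top"):
    im=ctrl.get_image(n); cv2.imwrite(f"pics/{n}0.png",im[:,:,::-1])
    c=ctrl.calibration(n); print(n,{k:(v.round(3).tolist() if hasattr(v,'round') else v) for k,v in c.items()})
    for q in["tray","tray_in","tray_panel","tray_knob","eraser","marker","marker_mid","bay","bay_mouth","drawer_a_mouth","drawer_b_mouth","pencil_cup","stapler","dictionary"]:
        print(q,[(([round(float(a)) for a in d["xy"]]),round(d["confidence"],2)) for d in ctrl.pinpoint(n,q)][:5])
print(ctrl.read_time())
E
```

```text
pics
scene {'camera_matrix': [[443.852, 0.0, 266.556], [0.0, 443.852, 206.53], [0.0, 0.0, 1.0]], 'world_from_camera': [[-0.723, -0.544, 0.426, 1.041], [0.691, -0.555, 0.464, 0.622], [-0.016, 0.629, 0.777, 1.03], [0.0, 0.0, 0.0, 1.0]]}
tray [([347, 256], 0.75)]
tray_in [([351, 247], 0.88)]
tray_panel [([369, 220], 0.98), ([350, 248], 0.17)]
tray_knob [([370, 222], 0.74)]
eraser [([216, 218], 0.68), ([334, 276], 0.61)]
marker [([257, 184], 0.59)]
marker_mid [([257, 180], 0.55), ([369, 221], 0.16)]
bay [([205, 254], 0.95), ([256, 128], 0.78), ([331, 278], 0.65)]
bay_mouth [([234, 234], 0.9), ([275, 116], 0.75), ([145, 159], 0.7)]
drawer_a_mouth [([199, 200], 0.74)]
drawer_b_mouth [([214, 217], 0.89), ([258, 182], 0.45)]
pencil_cup [([254, 182], 0.63), ([172, 151], 0.55)]
stapler [([266, 311], 0.67)]
dictionary [([415, 341], 0.95)]
top {'camera_matrix': [[486.4, 0.0, 279.542], [0.0, 486.4, 212.626], [0.0, 0.0, 1.0]], 'world_from_camera': [[0.019, 0.996, -0.087, 0.381], [-1.0, 0.019, 0.002, 0.077], [0.004, 0.086, 0.996, 1.341], [0.0, 0.0, 0.0, 1.0]]}
tray [([201, 237], 0.94)]
tray_in [([204, 242], 0.82)]
tray_panel [([205, 269], 0.69), ([106, 203], 0.3)]
tray_knob [([204, 281], 0.59)]
eraser [([198, 204], 0.52)]
marker [([332, 236], 0.49)]
marker_mid [([339, 242], 0.49)]
bay [([299, 135], 0.71), ([461, 132], 0.66), ([409, 300], 0.66)]
bay_mouth [([450, 170], 0.91), ([402, 337], 0.82), ([299, 170], 0.79)]
drawer_a_mouth [([363, 172], 0.72)]
drawer_b_mouth [([330, 174], 0.62)]
pencil_cup [([446, 208], 0.7)]
stapler [([216, 138], 0.72)]
dictionary [([108, 202], 0.71)]
1.5
```

```bash
python3 - <<'E'
import cv2
for n in("scene","top"):
    im=cv2.imread(f"pics/{n}0.png"); cv2.imwrite(f"pics/{n}0b.png",cv2.resize(im,(800,600),interpolation=cv2.INTER_CUBIC))
E
```

```text
(no output)
```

View pics/scene0b.png

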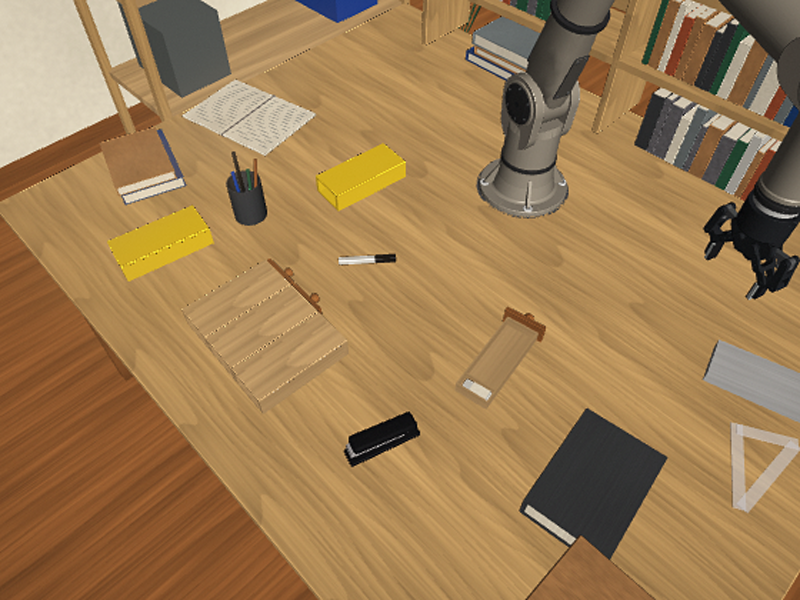

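View pics/top0b.png

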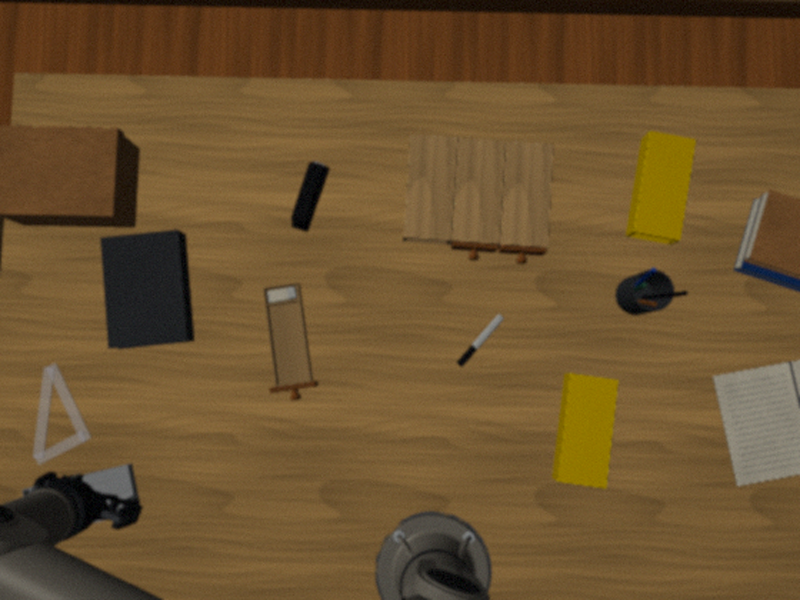

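The scene view (800 px scale) shows the tray at (505,355) with the eraser at its nose, the marker at (367,259), and the organiser at (265,335) with two knobbed drawers. The top view shows the tray at (290,340), the marker at (480,340) and the organiser at (478,195).

Bay candidates in top-view network pixels are (299,135), wooden, and (461,132) and (409,300), both yellow. The wooden sleeve at the robot's left has no panel or knob, so it fits; the yellow ones are look-alikes. I'll confirm that in a crop.

```bash
cat > h.py <<'E'
import numpy as np, cv2
from workcell import ctrl
def proj(n,P):
    c=ctrl.calibration(n);K=np.array(c["camera_matrix"]);T=np.array(c["world_from_camera"])
    p=(np.atleast_2d(P)-T[:3,3])@T[:3,:3]; p=p*[1,-1,-1]; q=p@K.T
    return q[:,:2]/q[:,2:]
def unproj(n,uv,z):
    c=ctrl.calibration(n);K=np.array(c["camera_matrix"]);T=np.array(c["world_from_camera"])
    uv=np.atleast_2d(uv).astype(float)
    d=np.c_[uv,np.ones(len(uv))]@np.linalg.inv(K).T; d=(d*[1,-1,-1])@T[:3,:3].T
    o=T[:3,3]; z=np.broadcast_to(z,len(uv))
    return o+d*((z-o[2])/d[:,2])[:,None]
E
python3 - <<'E'
from h import *
t=lambda n,uv,z:print(n,uv,z,unproj(n,uv,z).round(3).tolist())
t("top",[299,170],.005);t("scene",[234,234],.005);t("top",[363,172],.005);t("scene",[199,200],.005)
t("top",[205,269],.042);t("scene",[369,220],.042);t("top",[204,281],.021);t("top",[204,242],.003);t("scene",[351,247],.003)
t("top",[339,242],.007);t("scene",[257,182],.007)
s=cv2.imread("pics/top0.png"); a=s[85:185,270:400]; cv2.imwrite("pics/c1.png",cv2.resize(a,None,fx=6,fy=6,interpolation=cv2.INTER_CUBIC))
a=s[190:290,175:305+60][:, :190]; cv2.imwrite("pics/c2.png",cv2.resize(a,None,fx=4,fy=4,interpolation=cv2.INTER_CUBIC))
s=cv2.imread("pics/scene0.png"); a=s[165:295,115:285]; cv2.imwrite("pics/c3.png",cv2.resize(a,None,fx=4.5,fy=4.5,interpolation=cv2.INTER_CUBIC))
E
```

```text
top [299, 170] 0.005 [[0.617, 0.022, 0.005]]
scene [234, 234] 0.005 [[0.614, 0.019, 0.005]]
top [363, 172] 0.005 [[0.615, -0.156, 0.005]]
scene [199, 200] 0.005 [[0.607, -0.15, 0.005]]
top [205, 269] 0.042 [[0.34, 0.269, 0.042]]
scene [369, 220] 0.042 [[0.329, 0.268, 0.042]]
top [204, 281] 0.021 [[0.308, 0.274, 0.021]]
top [204, 242] 0.003 [[0.413, 0.28, 0.003]]
scene [351, 247] 0.003 [[0.411, 0.277, 0.003]]
top [339, 242] 0.007 [[0.42, -0.09, 0.007]]
scene [257, 182] 0.007 [[0.433, -0.08, 0.007]]
```

View pics/c1.png

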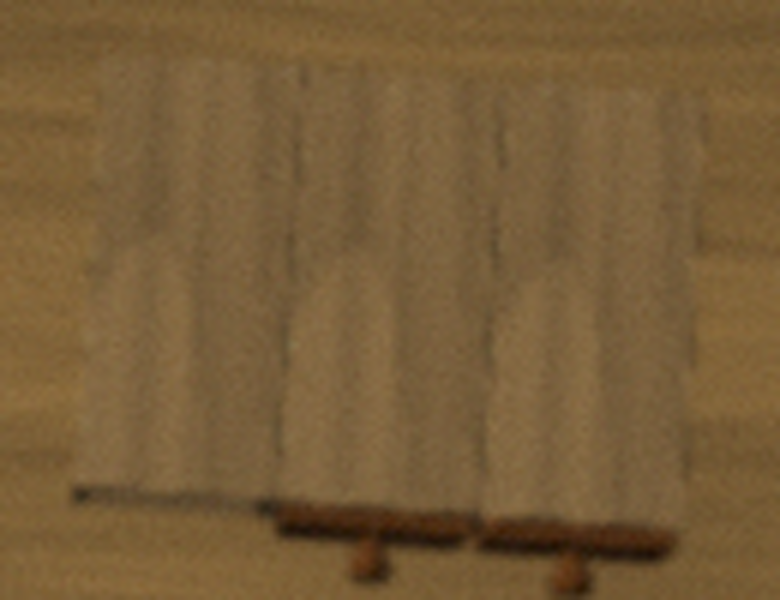

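View pics/c2.png

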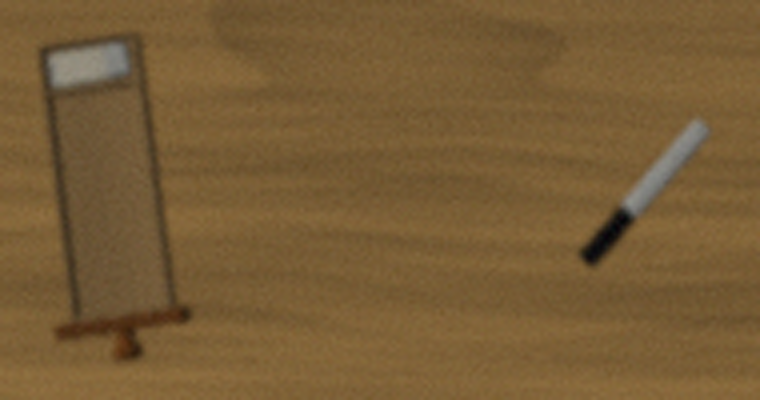

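View pics/c3.png

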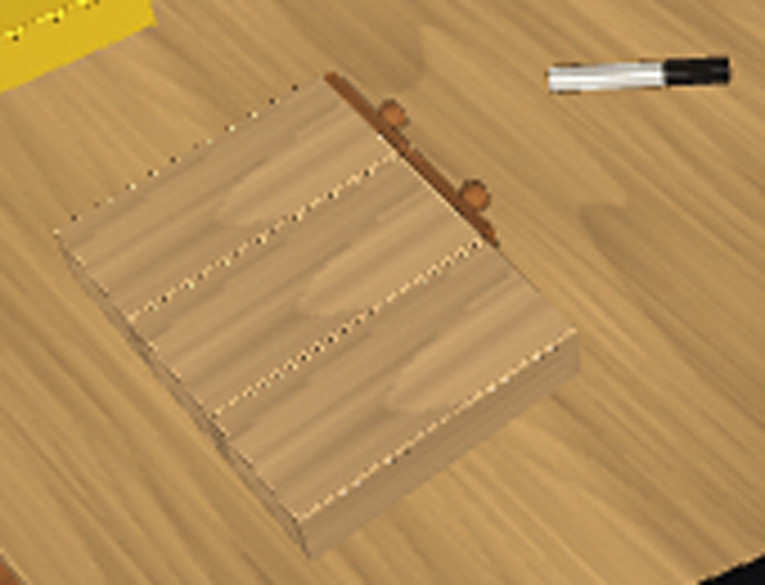

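The crop confirms it: the leftmost sleeve, with its mouth at crop (75–270, 495), has no panel or knob, while the other two do. Next I'll fit the poses from corners in both cameras.

```bash
cat > fit.py <<'E'
from h import *
from scipy.optimize import least_squares
def px(c,s,o): return (np.array(c)+.5)/s-.5+np.array(o)
def fit(pts,x0):
    # pts: (cam, uv, model xyz)
    def W(p,m): c,s=np.cos(p[2]),np.sin(p[2]); return np.array([p[0]+c*m[0]-s*m[1],p[1]+s*m[0]+c*m[1],m[2]])
    f=lambda p:np.concatenate([proj(n,W(p,m))[0]-uv for n,uv,m in pts])
    r=least_squares(f,x0,loss='soft_l1'); return r.x,f(r.x).reshape(-1,2)
E
python3 - <<'E'
from fit import *
T=lambda c:px(c,6,(270,85)); S=lambda c:px(c,4.5,(115,165)); T2=lambda c:px(c,4,(175,190))
org=[("top",T((78,488)),(-.1,.045,.048)),("top",T((103,62)),(.1,.045,.048)),("top",T((705,90)),(.1,-.229,.048)),("top",T((686,518)),(-.1,-.229,.048)),
("scene",S((577,332)),(-.1,.045,.048)),("scene",S((302,518)),(.1,.045,.048)),("scene",S((57,233)),(.1,-.229,.048)),("scene",S((307,557)),(.1,.045,0)),("scene",S((577,372)),(-.1,.045,0)),
]
for sel in (None,"top","scene"):
    p,r=fit([o for o in org if sel in(None,o[0])],[.72,.02,0]); print("bay",p.round(4)); 
    if sel is None:print(r.round(1).tolist())
tr=[("top",T2((40,47)),(.095,.034,.026)),("top",T2((140,37)),(.095,-.034,.026)),("top",T2((78,318)),(-.095,.034,.026)),("top",T2((174,303)),(-.095,-.034,.026)),
("top",T2((55,333)),(-.105,.043,.042)),("top",T2((190,316)),(-.105,-.043,.042)),("top",T2((126,358)),(-.125,0,.021))]
p,r=fit(tr,[.43,.28,.1]); print("tray top",p.round(4)); print(r.round(1).tolist())
mk=[("top",T2((700,127)),(-.0625,0,.007)),("top",T2((588,258)),(.0625,0,.007)),
("scene",S((549,79)),(-.0625,0,.007)),("scene",S((730,71)),(.0625,0,.007))]
for sel in (None,"top","scene"):
    p,r=fit([o for o in mk if sel in(None,o[0])],[.43,-.08,2.5]); print("marker",p.round(4),r.round(1).tolist())
s=cv2.imread("pics/scene0.png"); a=s[200:300,300:420]; cv2.imwrite("pics/c4.png",cv2.resize(a,None,fx=6,fy=6,interpolation=cv2.INTER_CUBIC))
E
```

```text
bay [ 0.719   0.019  -0.0447]
[[-0.1, -0.4], [0.4, -1.7], [0.3, 0.0], [0.2, 1.1], [0.1, -1.4], [-0.3, 0.7], [-0.8, -0.1], [1.7, 1.2], [1.1, -0.3]]
bay [ 0.7175  0.0196 -0.0347]
bay [ 0.7196  0.0182 -0.0592]
tray top [0.4373 0.2843 0.1551]
[[0.0, -1.6], [-0.1, -2.5], [-1.0, 0.3], [0.1, 0.6], [0.7, 0.9], [-0.8, 0.8], [1.2, -0.4]]
marker [ 0.4317 -0.082   2.4365] [[1.2, -0.9], [-0.6, 0.6], [0.2, 0.2], [0.1, -0.1]]
marker [ 0.4313 -0.0813  2.4492] [[0.7, -0.9], [-0.7, 0.9]]
marker [ 0.4319 -0.0824  2.424 ] [[0.0, -0.0], [-0.0, 0.0]]
```

View pics/c4.png

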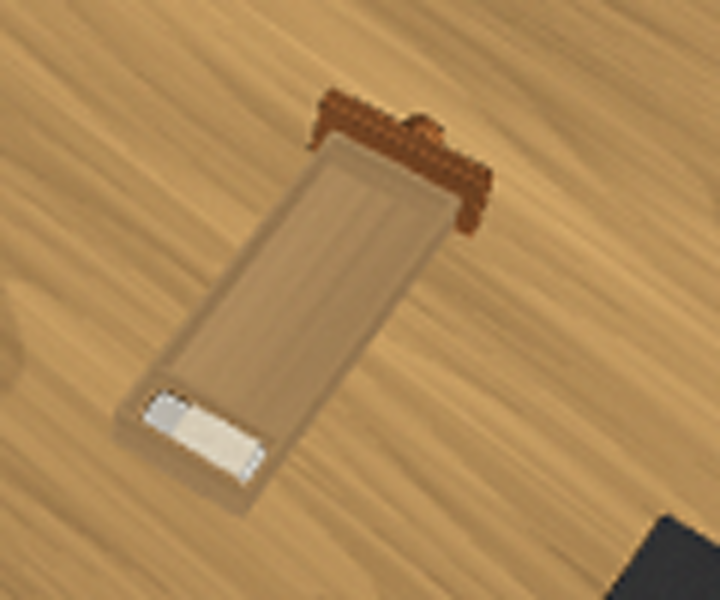

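```bash
cat > ov.py <<'E'
from h import *
def box(x0,x1,y0,y1,z0,z1):
    v=[(x,y,z) for x in(x0,x1) for y in(y0,y1) for z in(z0,z1)]
    return [(np.array(a),np.array(b)) for i,a in enumerate(v) for b in v[i+1:] if sum(p!=q for p,q in zip(a,b))==1]
TRAY=box(-.095,.095,-.034,.034,0,.026)+box(-.105,-.095,-.043,.043,0,.042)+box(-.125,-.105,-.01,.01,.011,.031)
BAY=box(-.1,.1,-.045,.045,0,.048)+box(-.1,.1,-.137,-.045,0,.048)+box(-.1,.1,-.229,-.137,0,.048)
MK=box(-.0625,.0625,-.007,.007,0,.014)
def ov(n,img,objs,roi,f,out,up=cv2.INTER_CUBIC):
    u0,v0,u1,v1=roi; a=cv2.resize(img[v0:v1,u0:u1],None,fx=f,fy=f,interpolation=up)
    for segs,p,col in objs:
        z=p[3] if len(p)>3 else 0
        c,s=np.cos(p[2]),np.sin(p[2]);R=np.array([[c,-s,0],[s,c,0],[0,0,1]])
        for A,B in segs:
            q=proj(n,np.array([R@A,R@B])+[p[0],p[1],z]); q=((q-[u0,v0]+.5)*f-.5)
            cv2.line(a,*[tuple(int(round(k*16)) for k in r) for r in q],col,1,cv2.LINE_AA,4)
    cv2.imwrite(out,a)
E
python3 - <<'E'
from ov import *
o=[(TRAY,(.4373,.2843,.1551),(0,255,0)),(BAY,(.719,.019,-.0447),(255,255,0)),(MK,(.4317,-.082,2.4365),(0,0,255))]
t=cv2.imread("pics/top0.png");s=cv2.imread("pics/scene0.png")
ov("top",t,o,(170,90,400,290),3,"pics/o1.png")
ov("scene",s,o,(115,160,395,300),2.8,"pics/o2.png")
E
```

```text
(no output)
```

View pics/o1.png

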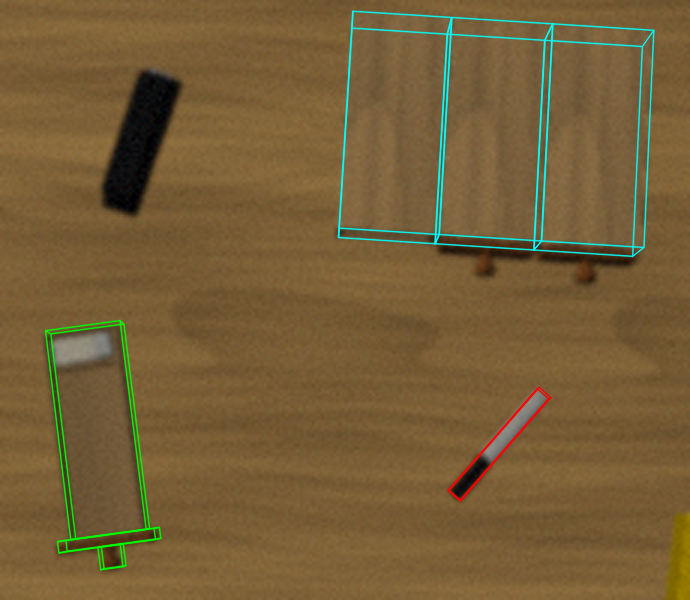

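View pics/o2.png

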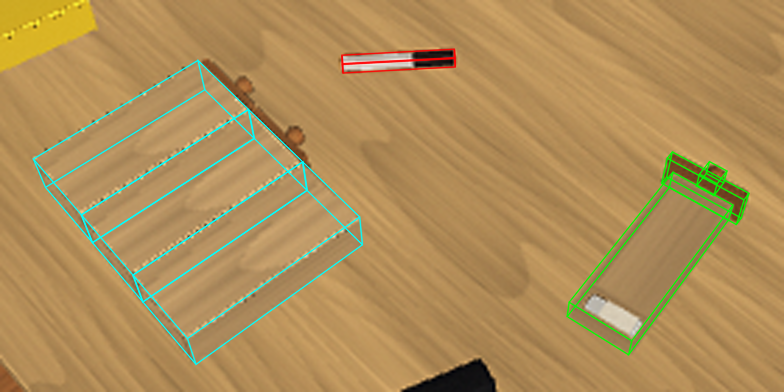

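Both fits lie within about 2–3 mm of the images. Fingers opened inside the 62 mm compartment would hit its walls. So I'll pinch the marker by its top, near the cap, and release it nose-down with the fingertips just above the tray walls. That leaves almost no fall.

```bash
cat > r.py <<'E'
from h import *
from scipy.spatial.transform import Rotation as Rn
def down(psi,pitch=0):
    # jaw axis yaw psi; pitch about jaw axis
    x=np.array([np.cos(psi),np.sin(psi),0]);z=np.array([0,0,-1.]);y=np.cross(z,x)
    R=Rn.from_matrix(np.c_[x,y,z])
    return (Rn.from_rotvec(x*pitch)*R).as_rotvec()
def best(pos,psi):
    q0=ctrl.read_joint_pos();o=[]
    for p in(psi,psi+np.pi):
        q=ctrl.inverse_kinematics(pos,down(p))
        if q is not None:o.append((np.abs(np.array(q)-q0).max(),p))
    return min(o)[1] if o else None
def st(m=""): print(m,"t",round(ctrl.read_time(),2),"p",np.round(ctrl.read_ee_pos(),4),"w",round(ctrl.read_width(),3),"F",np.round(ctrl.read_contact_force(),1))
E
python3 - <<'E'
from r import *
mx,my,myaw=.4317,-.082,2.4365-np.pi
psi=best([mx,my,.15],myaw+np.pi/2); print(psi, Rn.from_rotvec(ctrl.read_eef_rot()).as_matrix().round(2).tolist())
# pinch 30 mm toward the cap (marker +x direction = -(myaw dir))
g=np.array([mx,my])-.030*np.array([np.cos(myaw),np.sin(myaw)])
print(g, best([.4,.28,.1],.155+np.pi/2))
ctrl.movep([*g,.15],down(psi)); st()
ctrl.movel([*g,.008],vel=.12); st()
im=ctrl.get_image("scene");cv2.imwrite("pics/m1.png",cv2.resize(im[110:260,180:380],None,fx=4,fy=4,interpolation=cv2.INTER_CUBIC)[:,:,::-1])
E
```

```text
0.8657036732051036 [[0.33, 0.94, 0.0], [0.94, -0.33, 0.0], [0.0, 0.0, -1.0]]
[ 0.40885345 -0.06255687] 1.7257963267948966
 t 3.74 p [ 0.4093 -0.0614  0.1501] w 0.999 F [ 0.2  0.3 -0.9]
 t 5.08 p [ 0.4096 -0.0626  0.0086] w 1.005 F [1.5 0.6 0.4]
```

View pics/m1.png

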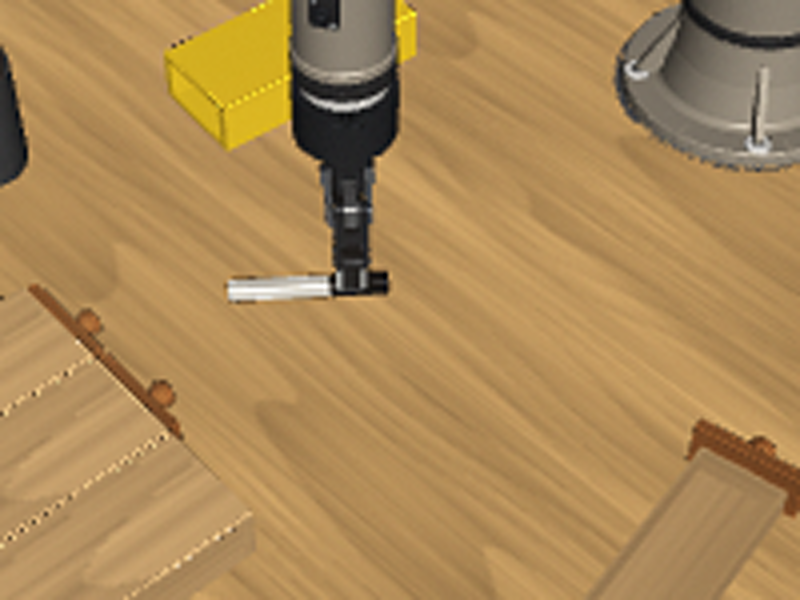

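The fingers straddle the marker by its cap at (355,283). I'll close and lift.

```bash
python3 - <<'E'
from r import *
ctrl.close_gripper(force=35); st("closed")
p=ctrl.read_ee_pos(); ctrl.movel([p[0],p[1],.12],vel=.12); st("lift")
psi=.155+np.pi/2
tx,ty,tw=.4373,.2843,.155
d=np.array([np.cos(tw),np.sin(tw)])
g=np.array([tx,ty])-.046*d
ctrl.movep([*g,.12],down(psi)); st("over")
for n in("scene","top"):
    im=ctrl.get_image(n);roi=(slice(170,310),slice(290,430)) if n=="scene" else (slice(170,310),slice(140,280))
    cv2.imwrite(f"pics/m2{n}.png",cv2.resize(im[roi],None,fx=4,fy=4,interpolation=cv2.INTER_CUBIC)[:,:,::-1])
E
python3 -c "
import cv2,numpy as np
cv2.imwrite('pics/m2.png',cv2.resize(np.hstack([cv2.imread('pics/m2scene.png'),cv2.imread('pics/m2top.png')]),(800,400)))"
```

```text
closed t 5.89 p [ 0.4089 -0.0626  0.008 ] w 0.003 F [ 0.2  1.1 -0.1]
lift t 6.97 p [ 0.4081 -0.0625  0.1194] w 0.001 F [-0.2  0.1 -0.3]
over t 8.26 p [0.3928 0.275  0.12  ] w 0.002 F [ 0.9 -0.3 -0.4]
```

View pics/m2.png

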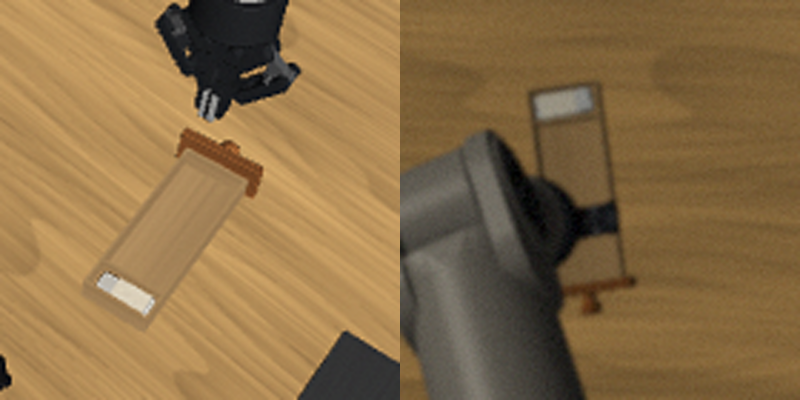

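The width reads 0, so the grip slipped off the marker. I should have stopped on that reading. Next I'll find where the marker lies now.

```bash
python3 - <<'E'
from r import *
s=ctrl.get_image("scene")[:,:,::-1].copy();print([(d["xy"],d["confidence"]) for d in ctrl.pinpoint("scene","marker_mid")])
t=ctrl.get_image("top")[:,:,::-1].copy()
cv2.imwrite("pics/s3.png",s);cv2.imwrite("pics/t3.png",t)
from ov import *
o=[(MK,(.4317,-.082,2.4365),(0,0,255))]
ov("scene",s,o,(210,140,310,220),6,"pics/o3s.png");ov("top",t,o,(290,190,390,270),6,"pics/o3t.png")
cv2.imwrite("pics/o3.png",cv2.resize(np.hstack([cv2.imread("pics/o3s.png"),cv2.imread("pics/o3t.png")]),(800,320)))
E
```

```text
[([254.7, 181.3], 0.49)]
```

View pics/o3.png

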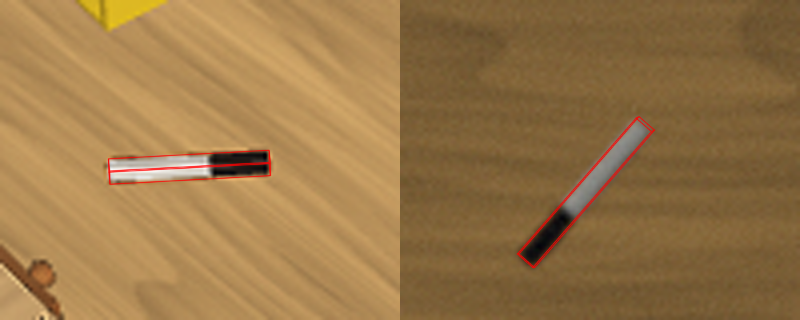

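The marker hasn't moved, so the shut pads passed just above it and must end some millimetres behind the TCP. I'll retry lower.

```bash
python3 - <<'E'
from r import *
ctrl.ungrasp()
g=[.40885,-.06256]
psi=.8657
ctrl.movep([*g,.10],down(psi)); st()
ctrl.movel([*g,.012],vel=.15); st()
ctrl.movel([*g,.0015],vel=.04); ctrl.hold(.1); st("down")
ctrl.close_gripper(force=35); st("closed")
if ctrl.read_width()>.08:
    p=ctrl.read_ee_pos(); ctrl.movel([p[0],p[1],.06],vel=.1); st("lift")
im=ctrl.get_image("scene");cv2.imwrite("pics/m4.png",cv2.resize(im[120:240,190:350],None,fx=5,fy=5,interpolation=cv2.INTER_CUBIC)[:,:,::-1])
E
```

```text
t 10.57 p [ 0.4094 -0.0609  0.1   ] w 1.001 F [-0.8  0.7 -0.2]
 t 11.31 p [ 0.4096 -0.0625  0.0124] w 0.997 F [ 0.3 -0.9 -0.7]
down t 11.82 p [ 0.409  -0.0626  0.0016] w 0.997 F [0.1 0.4 0.3]
closed t 12.58 p [ 0.4088 -0.0626  0.0015] w -0.002 F [0.3 0.7 0.4]
```

View pics/m4.png

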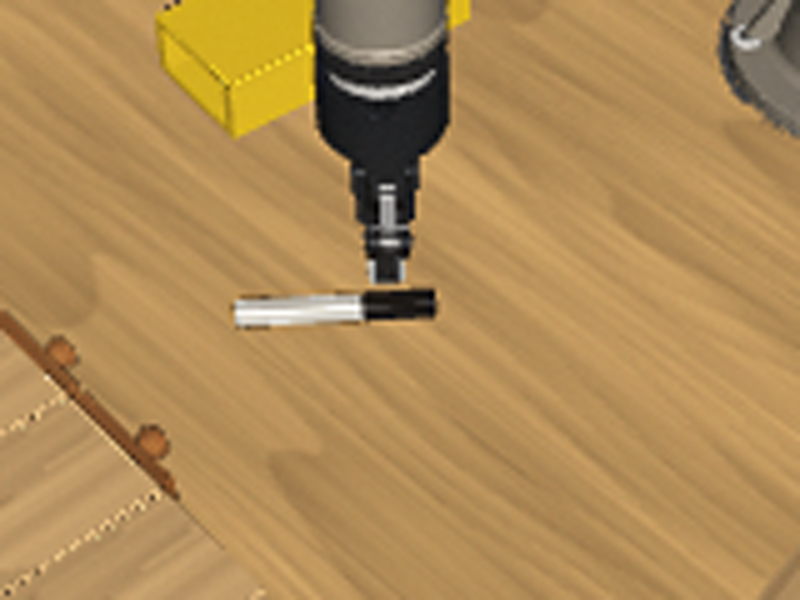

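```bash
python3 - <<'E'
from r import *
print(proj("scene",[[.4088,-.0626,.0015],[.4088,-.0626,.0205],[.4088,-.0626,.04]]).round(1))
print(unproj("scene",[[267,175.7]]*3,[.0015,.015,.02]).round(4))
t=ctrl.get_image("top")[:,:,::-1]
cv2.imwrite("pics/t5.png",cv2.resize(t[180:280,280:410],None,fx=6,fy=6,interpolation=cv2.INTER_CUBIC))
print(ctrl.read_joint_pos().round(3), Rn.from_rotvec(ctrl.read_eef_rot()).as_matrix().round(3).tolist(), ctrl.grip_point_offset)
E
```

```text
[[266.5 182. ]
 [266.5 177.8]
 [266.3 173.5]]
[[ 0.3893 -0.0809  0.0015]
 [ 0.3979 -0.0717  0.015 ]
 [ 0.4011 -0.0682  0.02  ]]
[-0.724  0.432  1.034  2.144 -0.507  0.833  1.49 ] [[0.648, 0.762, 0.0], [0.762, -0.648, -0.0], [-0.0, 0.0, -1.0]] 0.0187
```

View pics/t5.png

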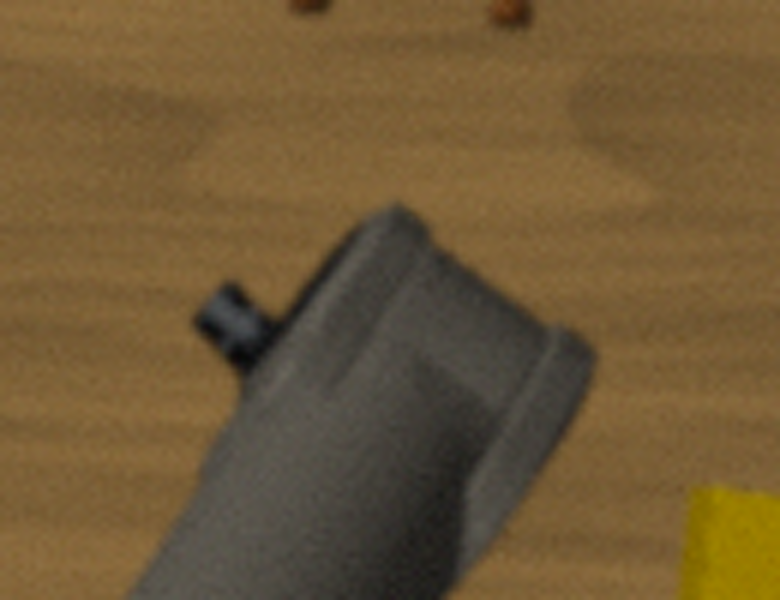

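```bash
python3 - <<'E'
from r import *
j=np.array([.648,.762,0]);c=np.array([.4088,-.0626,0])
for off in(0,.0145):
  for z in(.0015,.015,.02,.025,.03,.04): print(off,z,proj("scene",c+j*off+[0,0,z]).round(1))
# open case, z .0086
for off in(.0425,.057):
  for z in(.0086,.0216,.03,.04): print("open",off,z,proj("scene",c+j*off+[0,0,z]).round(1))
s=ctrl.get_image("scene")[:,:,::-1]
cv2.imwrite("pics/s6.png",cv2.resize(s[130:200,230:310],None,fx=8,fy=8,interpolation=cv2.INTER_CUBIC))
E
```

```text
0 0.0015 [[266.5 182. ]]
0 0.015 [[266.5 179. ]]
0 0.02 [[266.5 177.9]]
0 0.025 [[266.4 176.8]]
0 0.03 [[266.4 175.7]]
0 0.04 [[266.3 173.5]]
0.0145 0.0015 [[266.8 185.4]]
0.0145 0.015 [[266.8 182.5]]
0.0145 0.02 [[266.7 181.4]]
0.0145 0.025 [[266.7 180.3]]
0.0145 0.03 [[266.7 179.2]]
0.0145 0.04 [[266.6 177. ]]
open 0.0425 0.0086 [[267.3 190.7]]
open 0.0425 0.0216 [[267.3 187.9]]
open 0.0425 0.03 [[267.2 186.1]]
open 0.0425 0.04 [[267.2 183.8]]
open 0.057 0.0086 [[267.6 194.3]]
open 0.057 0.0216 [[267.5 191.5]]
open 0.057 0.03 [[267.5 189.7]]
open 0.057 0.04 [[267.5 187.5]]
```

View pics/s6.png

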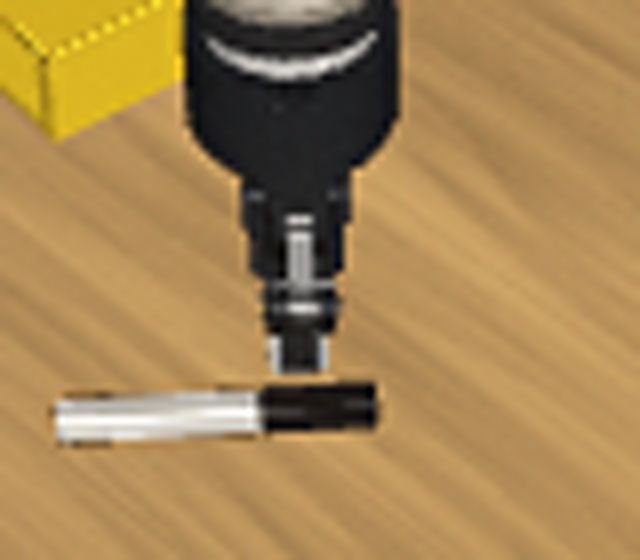

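```bash
python3 - <<'E'
from r import *
print(proj("scene",[[0,0,0],[.3928,.275,.12],[.3928,.275,.10],[.3928,.275,.14],[.181,.519,.199]]).round(1),proj("top",[[0,0,0],[.181,.519,.199]]).round(1))
ctrl.movel([.40885,-.06256,.12],vel=.2); ctrl.movep([.45,.1,.12],down(.2)); st()
p=np.array(ctrl.read_ee_pos())
for n in("scene","top"):
    im=ctrl.get_image(n)[:,:,::-1]; q=proj(n,p)[0]; print(n,q)
    u,v=(q-50).astype(int); a=cv2.resize(im[v:v+100,u:u+100],None,fx=4,fy=4,interpolation=cv2.INTER_CUBIC)
    c=((q-[u,v]+.5)*4).astype(int); cv2.drawMarker(a,tuple(int(k) for k in c),(0,0,255),0,15)
    cv2.imwrite(f"pics/q7{n}.png",a)
cv2.imwrite("pics/q7.png",np.hstack([cv2.imread("pics/q7scene.png"),cv2.imread("pics/q7top.png")]))
E
```

```text
[[364.7 130.2]
 [360.8 217.1]
 [359.6 221.8]
 [362.  212.3]
 [502.4 205.6]] [[303.6 398.2]
 [ 84.  338.6]]
 t 14.32 p [0.4492 0.0984 0.1191] w -0.001 F [-0.5 -0.3  0. ]
scene [296.13990733 191.99325478]
top [269.63120083 227.65772403]
```

View pics/q7.png

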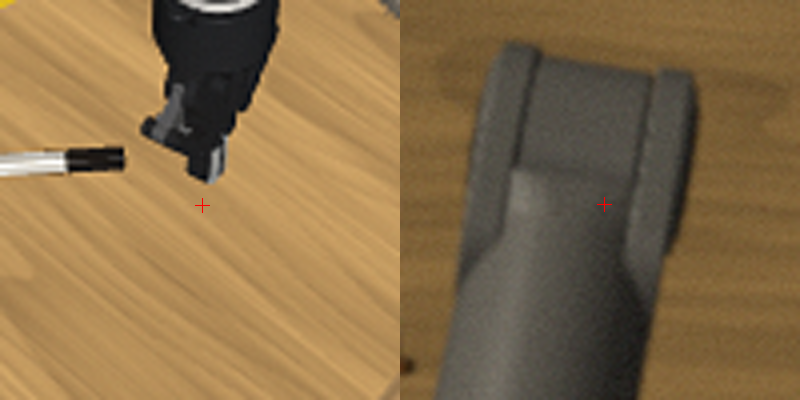

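The visible fingertip sits about 5–6 px above where the reported TCP projects, as if the real tip were some 25 mm higher. I'll check this with a guarded touch on bare desk.

```bash
python3 - <<'E'
from r import *
ctrl.movel([.45,.1,.008],vel=.2); st()
f0=np.array(ctrl.read_contact_force())
z=.008
while z>-.04:
    z-=.002; ctrl.movel([.45,.1,z],vel=.05)
    f=np.array(ctrl.read_contact_force())-f0
    if abs(f[2])>4: break
st("stop at %.3f"%z); ctrl.movel([.45,.1,.05],vel=.2); st()
E
```

```text
t 15.12 p [0.451  0.0994 0.0088] w -0.001 F [ 0.6 -0.1 -0.2]
stop at -0.034 t 20.38 p [ 0.4502  0.1001 -0.0326] w 0.002 F [-4.3 -0.5 14.8]
 t 20.94 p [0.4494 0.1004 0.0494] w 0.0 F [ 0.1  0.  -0.6]
```

The touch confirms it: the fingertips end 31.5 mm behind the reported TCP. From here on I'll command tip positions with that correction.

```bash
cat >> r.py <<'E'
L=.0315
def tcp(tip,rv): return np.array(tip)+L*Rn.from_rotvec(rv).apply([0,0,1])
E
python3 - <<'E'
from r import *
ctrl.ungrasp()
g=[.40885,-.06256]; rv=down(.8657)
ctrl.movep(tcp([*g,.06],rv),rv); st()
ctrl.movel(tcp([*g,.0065],rv),vel=.12); st("down")
ctrl.close_gripper(force=35); st("closed")
if ctrl.read_width()>.08:
    ctrl.movel(tcp([*g,.06],rv),vel=.12); st("lift")
im=ctrl.get_image("scene");cv2.imwrite("pics/m8.png",cv2.resize(im[120:240,190:350],None,fx=5,fy=5,interpolation=cv2.INTER_CUBIC)[:,:,::-1])
E
```

```text
t 22.61 p [ 0.4094 -0.0619  0.0286] w 1.002 F [ 0.7  0.1 -0.4]
down t 23.2 p [ 0.4093 -0.0624 -0.0249] w 0.997 F [ 1.  -0.5  0.1]
closed t 23.85 p [ 0.4091 -0.0625 -0.0247] w 0.15 F [-1.6  0.7  5. ]
lift t 24.45 p [ 0.4084 -0.0622  0.0281] w 0.144 F [-0.3 -0.3 -0.7]
```

View pics/m8.png

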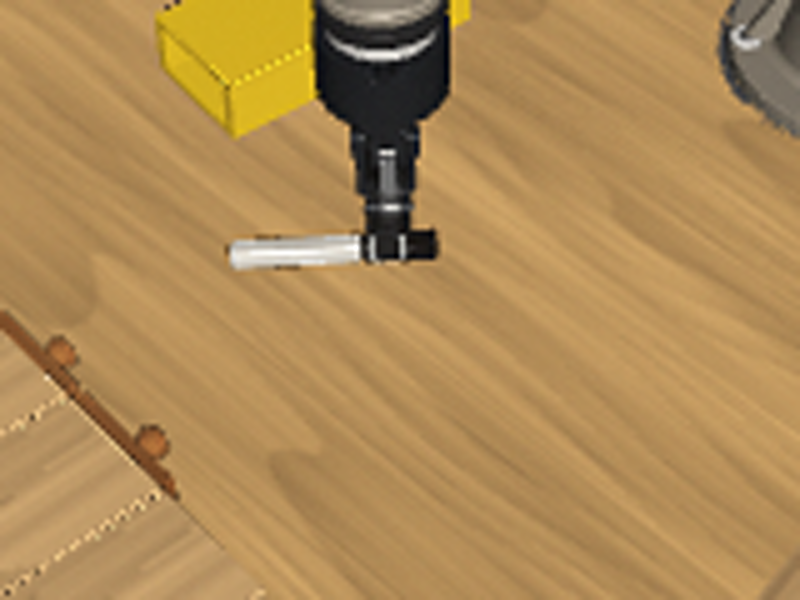

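The marker is held (width 0.144, about 12 mm). Now I'll place it in the tray, nose end down.

```bash
python3 - <<'E'
from r import *
tw=.155;psi=tw+np.pi/2; rv=down(psi,np.radians(11))
d=np.array([np.cos(tw),np.sin(tw)]); g=np.array([.4373,.2843])-.046*d
ctrl.movep(tcp([*g,.10],rv),rv); st("over")
im=ctrl.get_image("scene");cv2.imwrite("pics/m9a.png",cv2.resize(im[180:300,300:420],None,fx=5,fy=5,interpolation=cv2.INTER_CUBIC)[:,:,::-1])
ctrl.movel(tcp([*g,.0286],rv),vel=.08); st("low")
im=ctrl.get_image("scene");cv2.imwrite("pics/m9.png",cv2.resize(im[180:300,300:420],None,fx=5,fy=5,interpolation=cv2.INTER_CUBIC)[:,:,::-1])
E
```

```text
over t 25.79 p [0.3868 0.2736 0.069 ] w 0.149 F [ 0.  -0.4 -0.2]
low t 26.88 p [ 0.3865  0.2765 -0.0019] w 0.145 F [ 0.2 -0.1 -0.8]
```

View pics/m9.png

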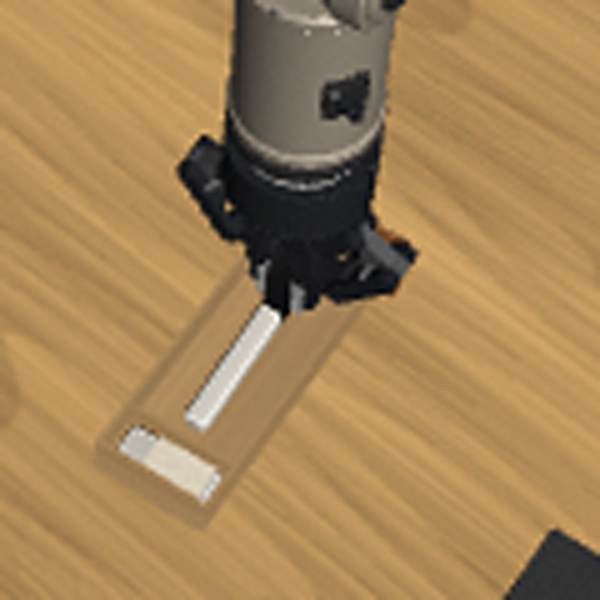

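The marker lies along the compartment between the walls, its white end at (198,425) just behind the eraser. I'll release it.

```bash
python3 - <<'E'
from r import *
from ov import *
ctrl.ungrasp(); st("open")
tw=.155;psi=tw+np.pi/2;rv=down(psi,np.radians(11))
p=ctrl.read_ee_pos(); ctrl.movel([p[0],p[1],p[2]+.09],vel=.2); st("up")
s=ctrl.get_image("scene")[:,:,::-1].copy();cv2.imwrite("pics/s10.png",s)
ov("scene",s,[(TRAY,(.4373,.2843,.155),(0,255,0))],(300,180,420,300),5,"pics/m10.png")
E
```

```text
open t 27.63 p [ 0.3859  0.2763 -0.0023] w 1.003 F [-0.2  0.8  0.4]
up t 28.23 p [0.3853 0.2762 0.0871] w 1.002 F [ 0.  -0.8 -0.9]
```

View pics/m10.png

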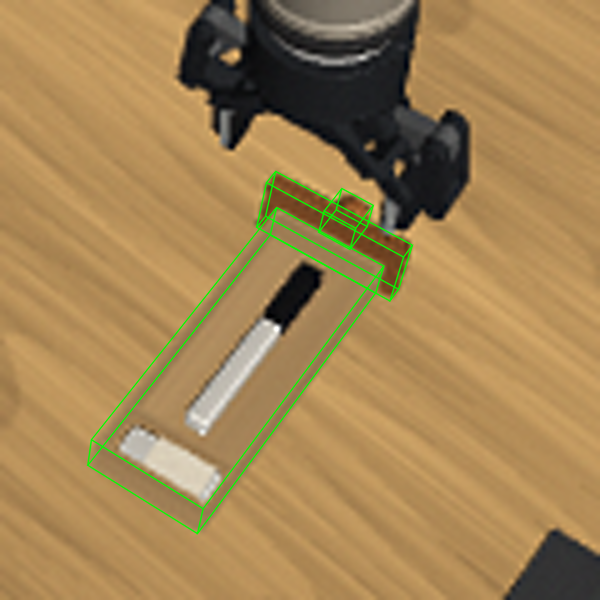

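The marker is lying lengthwise in the long compartment, cap at (305,280). Before carrying the tray I'll refine the sleeve pose by aligning edges in the first pictures.

```bash
cat > edge.py <<'E'
from ov import *
from scipy.optimize import minimize
from scipy.ndimage import map_coordinates
def grad(img,s):
    g=cv2.GaussianBlur(img.astype(np.float32),(0,0),s); out=0
    gx=cv2.Sobel(g,cv2.CV_32F,1,0);gy=cv2.Sobel(g,cv2.CV_32F,0,1)
    return gx,gy
def score(p,segs,cams,G):
    c,s=np.cos(p[2]),np.sin(p[2]);R=np.array([[c,-s,0],[s,c,0],[0,0,1]]);tot=0
    for n in cams:
        gx,gy=G[n]
        for A,B in segs[n]:
            P=np.linspace(A,B,60)[3:-3]@R.T+[p[0],p[1],0]; q=proj(n,P); d=q[-1]-q[0]; L=np.linalg.norm(d); nrm=np.array([-d[1],d[0]])/L
            v=sum(map_coordinates(g_[:,:,k],[q[:,1],q[:,0]],order=1)*nn for k in range(3) for g_,nn in [(gx,nrm[0])])*0
            m=0
            for k in range(3):
                w=map_coordinates(gx[:,:,k],[q[:,1],q[:,0]],order=1)*nrm[0]+map_coordinates(gy[:,:,k],[q[:,1],q[:,0]],order=1)*nrm[1]
                m+=abs(w.mean())
            tot+=min(m,400)*L/60 if False else m*L/60
    return -tot
E
python3 - <<'E'
from edge import *
V=lambda *a:np.array(a)
h=.048
bs={"top":[(V(-.1,.045,h),V(.1,.045,h)),(V(-.1,.045,h),V(-.1,-.229,h)),(V(.1,.045,h),V(.1,-.229,h)),(V(-.1,-.229,h),V(.1,-.229,h)),(V(-.1,-.045,h),V(.1,-.045,h)),(V(-.1,-.137,h),V(.1,-.137,h))]}
bs["scene"]=bs["top"]+[(V(-.1,.045,0),V(.1,.045,0)),(V(.1,.045,0),V(.1,-.229,0)),(V(-.1,.045,0),V(-.1,.045,h))]
im={n:cv2.imread(f"pics/{n}0.png") for n in("top","scene")}
for cams in(["top"],["scene"],["top","scene"]):
  p=np.array([.719,.019,-.045])
  for s in(2.5,1.5,1.):
    G={n:grad(im[n],s) for n in cams}
    sc=np.array([.01,.01,.03])
    r=minimize(lambda u:score(p+u*sc,bs,cams,G),[0,0,0],method="Nelder-Mead",options=dict(initial_simplex=[[0,0,0],[.4,0,0],[0,.4,0],[0,0,.4]],xatol=1e-3,fatol=1e-4)); p=p+r.x*sc
  print(cams,p.round(4),r.fun)
  P=p
ov("scene",im["scene"],[(BAY,P,(255,255,0))],(115,165,285,295),4.5,"pics/e1.png")
ov("top",im["top"],[(BAY,P,(255,255,0))],(270,85,400,185),6,"pics/e2.png")
E
```

```text
['top'] [ 0.7187  0.017  -0.0557] -650.8458748480484Traceback (most recent call last):
  File "<stdin>", line 12, in <module>
    res = _minimize_neldermead(fun, x0, args, callback, bounds=bounds,
                               **options)
    fxc = func(xc)
    fx = function(np.copy(x), *(wrapper_args + args))
  File "<stdin>", line 12, in <lambda>
  File "edge.py", line 13, in score
    P=np.linspace(A,B,60)[3:-3]@R.T+[p[0],p[1],0]; q=proj(n,P); d=q[-1]-q[0]; L=np.linalg.norm(d); nrm=np.array([-d[1],d[0]])/L
                                                     ~~~~^^^^^
  File "h.py", line 4, in proj
    c=ctrl.calibration(n);K=np.array(c["camera_matrix"]);T=np.array(c["world_from_camera"])
ValueError: time passes only in moves, steps and waits
```

Too many calibration calls; I'll cache the result.

```bash
sed -i 's/ctrl.calibration(n)/cal(n)/' h.py; sed -i '2a from functools import lru_cache\n@lru_cache(None)\ndef cal(n): return ctrl.calibration(n)' h.py
python3 - <<'E'
from edge import *
V=lambda *a:np.array(a)
h=.048
bs={"top":[(V(-.1,.045,h),V(.1,.045,h)),(V(-.1,.045,h),V(-.1,-.045,h)),(V(.1,.045,h),V(.1,-.229,h)),(V(-.1,-.229,h),V(.1,-.229,h)),(V(-.1,-.045,h),V(.1,-.045,h)),(V(-.1,-.137,h),V(.1,-.137,h))]}
bs["scene"]=bs["top"]+[(V(-.1,.045,0),V(.1,.045,0)),(V(.1,.045,0),V(.1,-.229,0)),(V(-.1,.045,0),V(-.1,.045,h))]
im={n:cv2.imread(f"pics/{n}0.png") for n in("top","scene")}
for cams in(["top"],["scene"],["top","scene"]):
  p=np.array([.719,.019,-.045])
  for s in(2.5,1.5,1.):
    G={n:grad(im[n],s) for n in cams}
    sc=np.array([.01,.01,.03])
    r=minimize(lambda u:score(p+u*sc,bs,cams,G),[0,0,0],method="Nelder-Mead",options=dict(initial_simplex=[[0,0,0],[.4,0,0],[0,.4,0],[0,0,.4]],xatol=1e-3,fatol=1e-4)); p=p+r.x*sc
  print(cams,p.round(4),r.fun)
  P=p
ov("scene",im["scene"],[(BAY,P,(255,255,0))],(115,165,285,295),4.5,"pics/e1.png")
ov("top",im["top"],[(BAY,P,(255,255,0))],(270,85,400,185),6,"pics/e2.png")
E
```

```text
['top'] [ 0.7189  0.017  -0.0577] -327.2460660869509
['scene'] [ 0.7206  0.0209 -0.0517] -862.2534763372606
['top', 'scene'] [ 0.7202  0.0199 -0.051 ] -1072.8814195264997
```

View pics/e1.png

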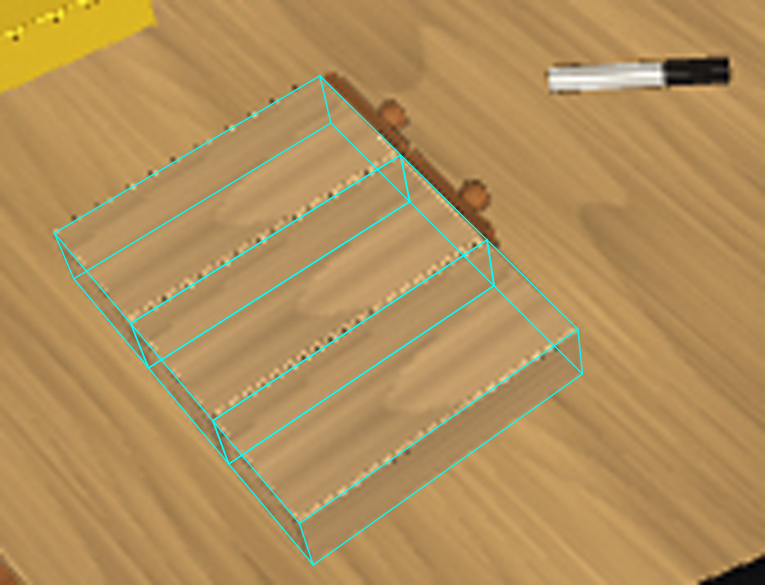

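View pics/e2.png

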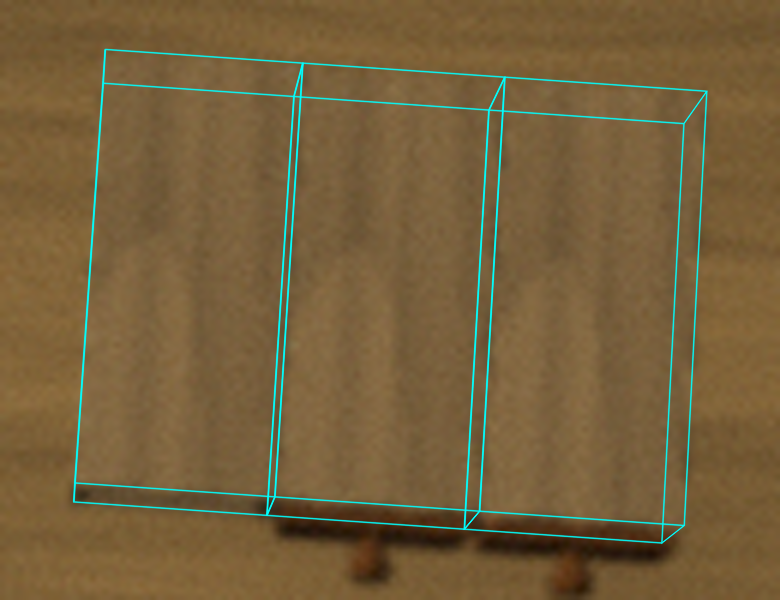

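The combined fit puts the sleeve at about (0.7197, 0.019), yaw −0.053. Now I'll grip the tray across its width, rear of centre.

```bash
python3 - <<'E'
from r import *
tw=.155;rv=down(tw+np.pi/2)
d=np.array([np.cos(tw),np.sin(tw)]); g=np.array([.4355,.284])-.053*d
ctrl.movep(tcp([*g,.05],rv),rv); st("over")
ctrl.movel(tcp([*g,.012],rv),vel=.12); st()
im=ctrl.get_image("scene");a=im[180:300,300:420]
ctrl.movel(tcp([*g,-.002],rv),vel=.05); st("low")
f=ctrl.read_contact_force()
im=ctrl.get_image("scene");b=im[180:300,300:420]
cv2.imwrite("pics/g1.png",cv2.resize(np.hstack([a,b]),(800,400),interpolation=cv2.INTER_CUBIC)[:,:,::-1])
E
```

```text
over t 28.75 p [0.3823 0.2755 0.0178] w 0.999 F [ 0.8  0.8 -0.1]
 t 29.22 p [ 0.3847  0.2758 -0.019 ] w 1.0 F [-0.1 -0.   0.3]
low t 29.7 p [ 0.3828  0.2756 -0.0338] w 1.002 F [-0.  -1.   0.5]
```

View pics/g1.png

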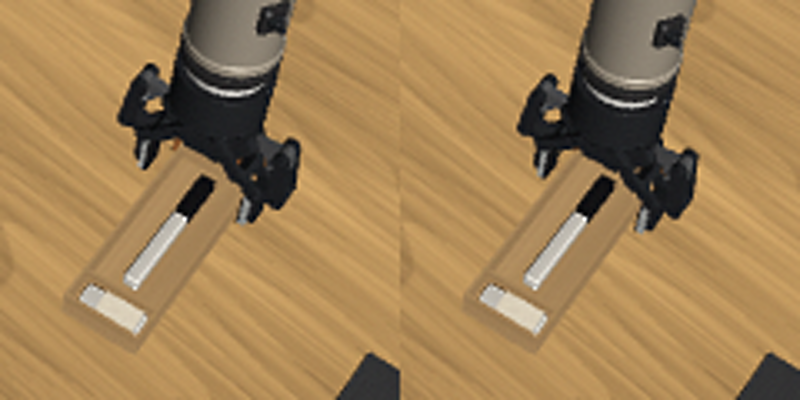

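The fingers straddle the tray near its rear. I'll close and lift a little.

```bash
python3 - <<'E'
from r import *
ctrl.close_gripper(force=90); st("closed")
p=ctrl.read_ee_pos(); 
if ctrl.read_width()>.7:
    ctrl.movel([p[0],p[1],p[2]+.035],vel=.06); st("lift"); print(ctrl.read_ft_torque().round(2))
im=ctrl.get_image("scene");a=im[160:300,280:420]
cv2.imwrite("pics/g2.png",cv2.resize(a,(600,600),interpolation=cv2.INTER_CUBIC)[:,:,::-1]); cv2.imwrite("pics/s11.png",im[:,:,::-1])
E
```

```text
closed t 30.06 p [ 0.3836  0.2761 -0.0327] w 0.776 F [0.1 0.  5.1]
lift t 30.81 p [0.3833 0.2761 0.0023] w 0.775 F [-0.5 -0.5 -2.9]
[0.   0.09 0.03]
```

View pics/g2.png

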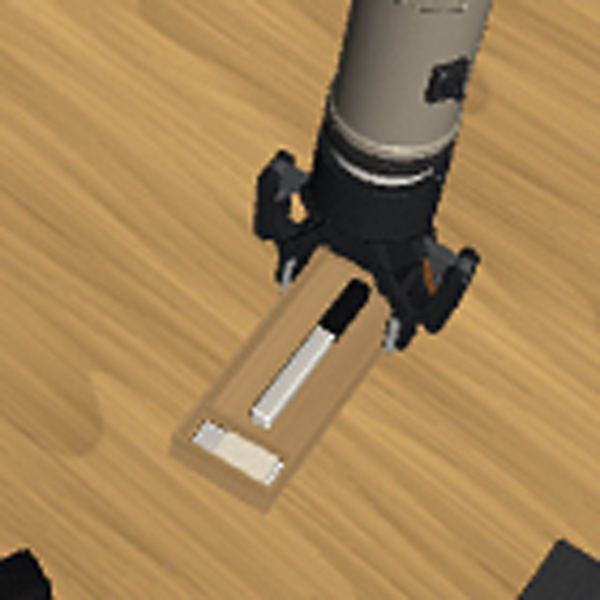

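The tray is lifted (2.9 N) with its contents in place. I'll check that it's level against the model.

```bash
python3 - <<'E'
from ov import *
s=cv2.imread("pics/s11.png");tw=.155
o=np.array([.3833,.2761])+.053*np.array([np.cos(tw),np.sin(tw)])
ov("scene",s,[(TRAY,(*o,tw,.035),(0,255,0))],(280,160,420,300),4.28,"pics/g3.png")
E
```

```text
(no output)
```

View pics/g3.png

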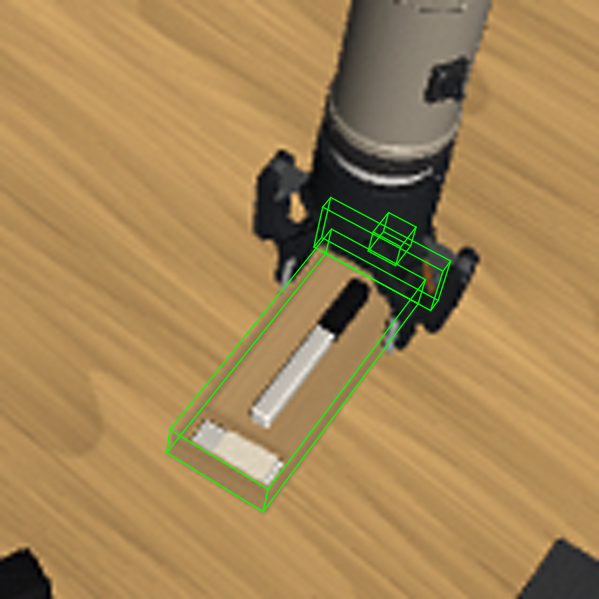

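The overlay matches: the tray is level and held 53 mm behind its origin. Next, a level straight carry to just in front of the sleeve.

```bash
cat >> r.py <<'E'
BAYP=(.7197,.0190,-.053)
def tool_for(xb,yb=0,bay=BAYP,dyaw=0,goff=-.053):
    c,s=np.cos(bay[2]),np.sin(bay[2]); o=np.array(bay[:2])+[c*xb-s*yb,s*xb+c*yb]
    a=bay[2]+dyaw; return o+goff*np.array([np.cos(a),np.sin(a)])
E
python3 - <<'E'
from r import *
from ov import *
rv=down(BAYP[2]+np.pi/2)
t=tool_for(-.215)
ctrl.movel([*t,.0125],vel=.18,rot=rv); st("pre high")
ctrl.movel([*t,-.0327+.0075],vel=.08); ctrl.hold(.2); st("pre"); print(t, Rn.from_rotvec(ctrl.read_eef_rot()).as_matrix()[:2,0].round(4))
for n in("scene","top"): cv2.imwrite(f"pics/i1{n}.png",ctrl.get_image(n)[:,:,::-1])
s=cv2.imread("pics/i1scene.png")
p=np.array(ctrl.read_ee_pos());a=BAYP[2];o=p[:2]+.053*np.array([np.cos(a),np.sin(a)])
cv2.imwrite("pics/i1raw.png",cv2.resize(s[150:290,170:350],None,fx=4.4,fy=4.4,interpolation=cv2.INTER_CUBIC))
ov("scene",s,[(TRAY,(*o,a,.0075),(0,255,0)),(BAY,BAYP,(255,255,0))],(170,150,350,290),4.4,"pics/i1o.png")
E
```

```text
pre high t 32.41 p [0.4516 0.0343 0.0123] w 0.776 F [-0.1  0.4 -3. ]
pre t 33.23 p [ 0.4527  0.0332 -0.0248] w 0.775 F [ 0.5 -0.3 -2.9]
[0.45207632 0.03319735] [0.0531 0.9986]
```

View pics/i1raw.png

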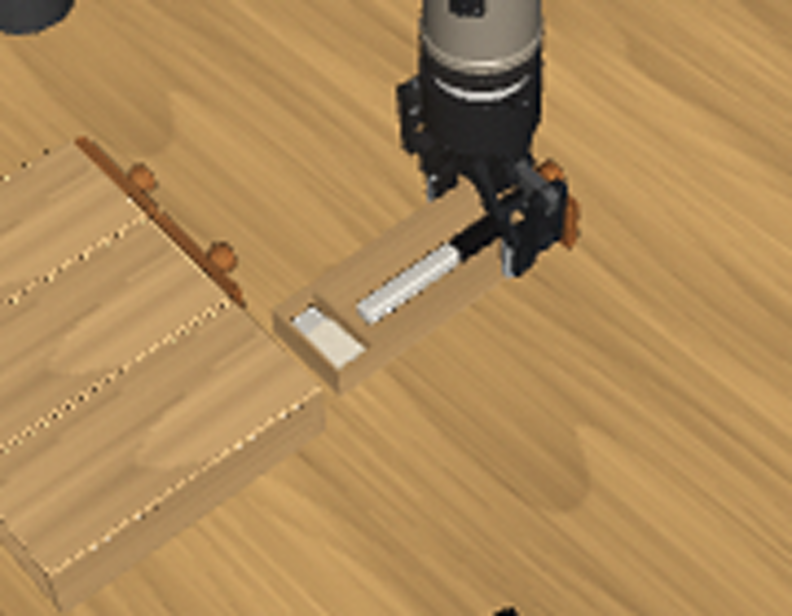

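View pics/i1o.png

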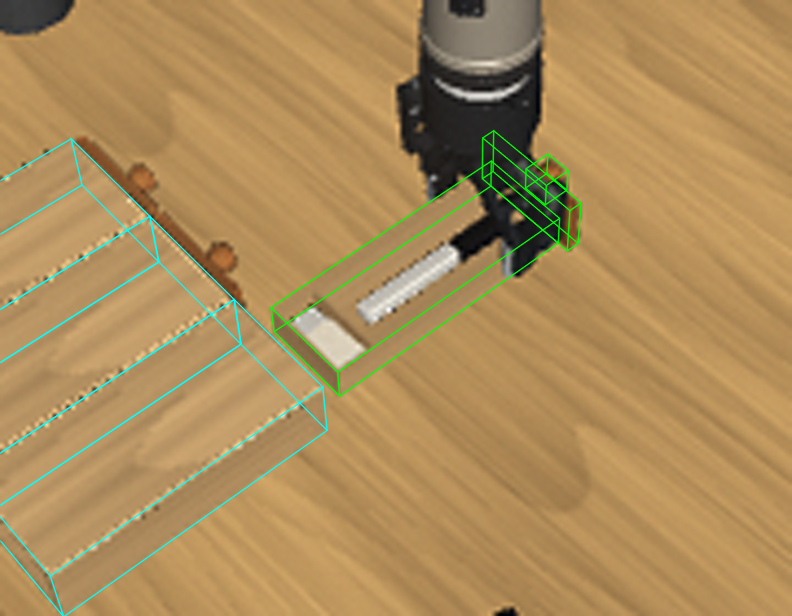

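Both models fit the picture. I'll insert in guarded steps.

```bash
python3 - <<'E'
from r import *
f0=np.array(ctrl.read_contact_force())
z=-.0327+.0067
for xb in(-.19,-.17,-.15,-.125,-.1,-.08):
    ctrl.movel([*tool_for(xb),z],vel=.06)
    f=np.array(ctrl.read_contact_force())-f0; p=ctrl.read_ee_pos()
    print(xb,f.round(1),p.round(4),ctrl.read_ft_torque().round(2))
    if np.linalg.norm(f)>12: break
st()
s=ctrl.get_image("scene")[:,:,::-1]
cv2.imwrite("pics/i2.png",cv2.resize(s[150:290,170:350],None,fx=4.4,fy=4.4,interpolation=cv2.INTER_CUBIC))
E
```

```text
-0.19 [0.6 0.4 0.3] [ 0.477   0.0316 -0.0262] [0.06 0.2  0.04]
-0.17 [ 0.1 -0.3 -1. ] [ 0.4973  0.0306 -0.026 ] [-0.05  0.11 -0.09]
-0.15 [-0.5 -0.   0.3] [ 0.517   0.0296 -0.0261] [0.06 0.07 0.03]
-0.125 [ 0.9  0.3 -0.1] [ 0.5417  0.0283 -0.0262] [ 0.01  0.15 -0.03]
-0.1 [0.8 0.3 0.6] [ 0.5666  0.027  -0.0262] [-0.    0.13  0.05]
-0.08 [-0.6 -0.4  0.3] [ 0.5867  0.026  -0.0261] [-0.02  0.06  0.  ]
 t 36.48 p [ 0.5867  0.026  -0.0261] w 0.774 F [-0.7 -0.5 -2.7]
```

View pics/i2.png

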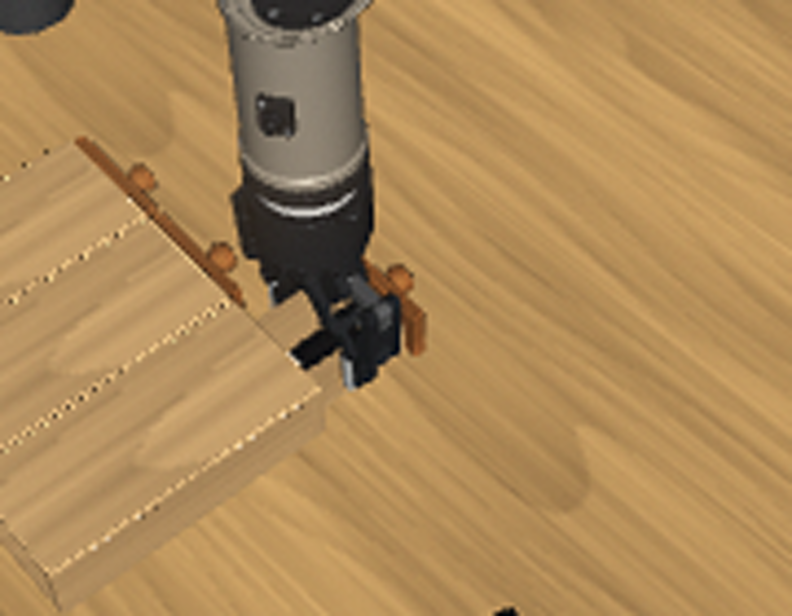

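No contact during the insertion; about 115 mm of the tray is in the sleeve. I'll lower it to the sleeve floor, release, and move behind the knob with the gripper shut.

```bash
python3 - <<'E'
from r import *
t=tool_for(-.08)
ctrl.movel([*t,-.0275],vel=.03); st("rest")
ctrl.ungrasp(); st("open")
ctrl.movel([*t,.045],vel=.15); st("up")
ctrl.close_gripper(force=60)
b=tool_for(-.245,goff=0)
ctrl.movel([*b,.045],vel=.2)
ctrl.movel([*b,.010-L],vel=.15); st("behind knob")
s=ctrl.get_image("scene")[:,:,::-1]
cv2.imwrite("pics/i3.png",cv2.resize(s[150:290,170:350],None,fx=4.4,fy=4.4,interpolation=cv2.INTER_CUBIC))
E
```

```text
rest t 36.78 p [ 0.5866  0.026  -0.0275] w 0.776 F [-0.6 -0.3 -3.6]
open t 37.12 p [ 0.5874  0.026  -0.027 ] w 1.003 F [-0.2  0.5  0.2]
up t 37.75 p [0.5864 0.0263 0.0445] w 1.0 F [ 0.5  0.3 -0.9]
behind knob t 39.82 p [ 0.4761  0.0314 -0.0213] w 0.01 F [ 0.  -0.1 -0.3]
```

View pics/i3.png

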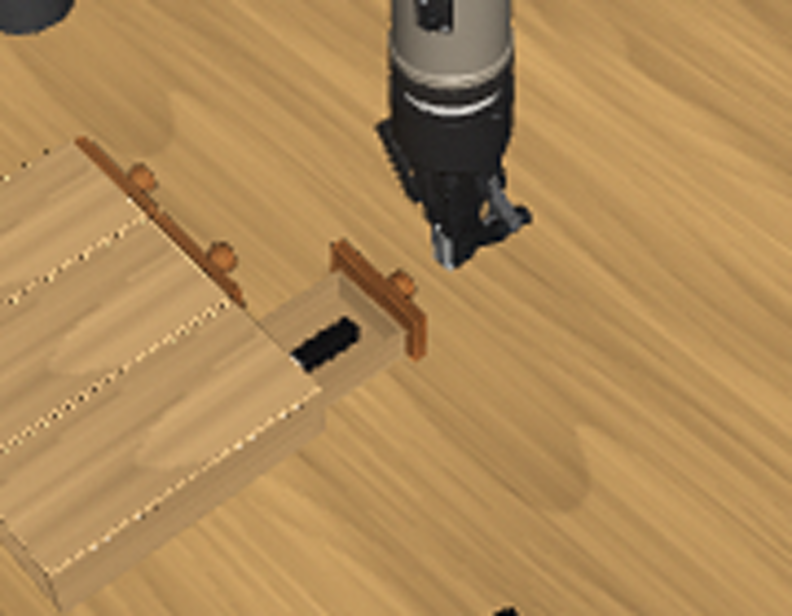

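The tray rests in the sleeve with the marker inside (cap at (325,345)), and the fingertips at (450,265) are behind the knob at (402,283). Now the push.

```bash
python3 - <<'E'
from r import *
f0=np.array(ctrl.read_contact_force()); z=.010-L
u=np.array([np.cos(BAYP[2]),np.sin(BAYP[2])])
xs=[-.225,-.205,-.185,-.165,-.155,-.150,-.147]+list(np.arange(-.145,-.130,.0015))
for xb in xs:
    ctrl.movel([*tool_for(xb,goff=0),z],vel=.06)
    f=np.array(ctrl.read_contact_force())-f0; p=ctrl.read_ee_pos()
    print(round(xb,4),f.round(1),round(float((p[:2]-BAYP[:2])@u),4))
    if np.linalg.norm(f)>12: break
st()
s=ctrl.get_image("scene")[:,:,::-1]
cv2.imwrite("pics/i4.png",cv2.resize(s[150:290,170:350],None,fx=4.4,fy=4.4,interpolation=cv2.INTER_CUBIC))
E
```

```text
-0.225 [ 1.1 -0.2 -1.4] -0.2246
-0.205 [-0.   0.9 -1.4] -0.2043
-0.185 [ 0.   0.4 -0.7] -0.184
-0.165 [ 1.1  0.6 -1.3] -0.164
-0.155 [ 0.5 -0.1 -0.8] -0.1542
-0.15 [ 0.2  0.4 -0.7] -0.1495
-0.147 [-1.3  0.6 -0.4] -0.147
-0.145 [-1.   0.1 -2.1] -0.1448
-0.1435 [-0.3  0.4 -2.7] -0.1432
-0.142 [-0.8  0.2 -1.4] -0.1416
-0.1405 [-1.1  0.2 -2. ] -0.1401
-0.139 [-4.5  0.7  3. ] -0.1398
-0.1375 [-7.4  0.8  4.9] -0.1399
-0.136 [-10.2   0.9   7.5] -0.14
 t 44.37 p [ 0.5799  0.0264 -0.0218] w 0.002 F [-10.4   0.5   8.4]
```

View pics/i4.png

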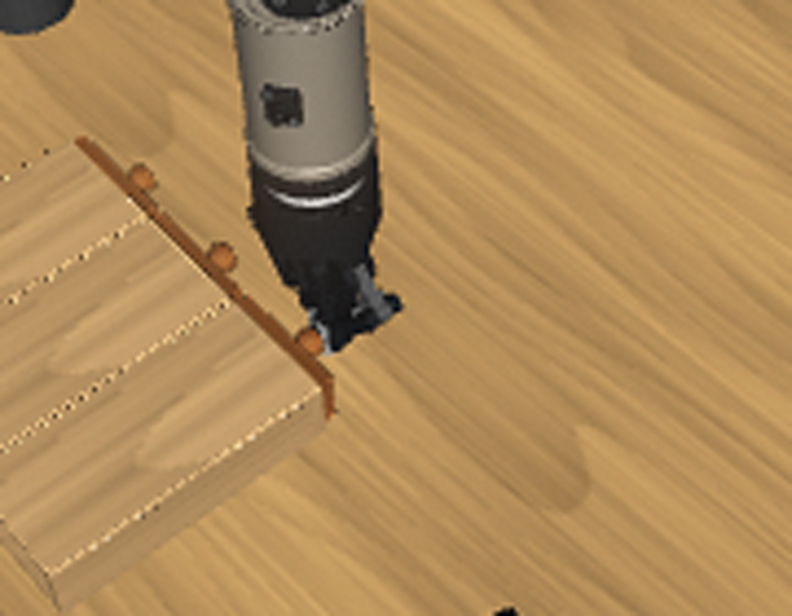

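The tray hit a firm stop at −0.140, against an expected −0.141, and its panel is flush with its neighbours. I'll back off and check.

```bash
python3 - <<'E'
from r import *
z=.010-L
ctrl.movel([*tool_for(-.20,goff=0),z],vel=.08)
ctrl.movel([*tool_for(-.22,goff=0),.12],vel=.25)
ctrl.movep([.35,.25,.25],down(np.pi/2)); ctrl.hold(.3); st()
s=ctrl.get_image("scene")[:,:,::-1].copy();t=ctrl.get_image("top")[:,:,::-1].copy()
cv2.imwrite("pics/f_s.png",s);cv2.imwrite("pics/f_t.png",t)
a=cv2.resize(s[150:300,110:290],(480,400),interpolation=cv2.INTER_CUBIC)
b=cv2.resize(t[85:210,270:390],(320,400),interpolation=cv2.INTER_CUBIC)
cv2.imwrite("pics/f1.png",np.hstack([a,b])); cv2.imwrite("pics/f2.png",cv2.resize(s,(800,600)))
E
```

```text
t 47.52 p [0.3505 0.2492 0.2497] w -0.002 F [-0.1  0.3 -0.5]
```

View pics/f1.png

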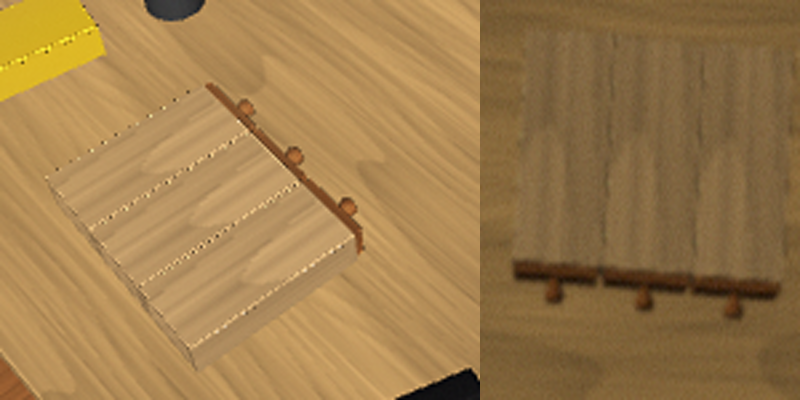

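View pics/f2.png

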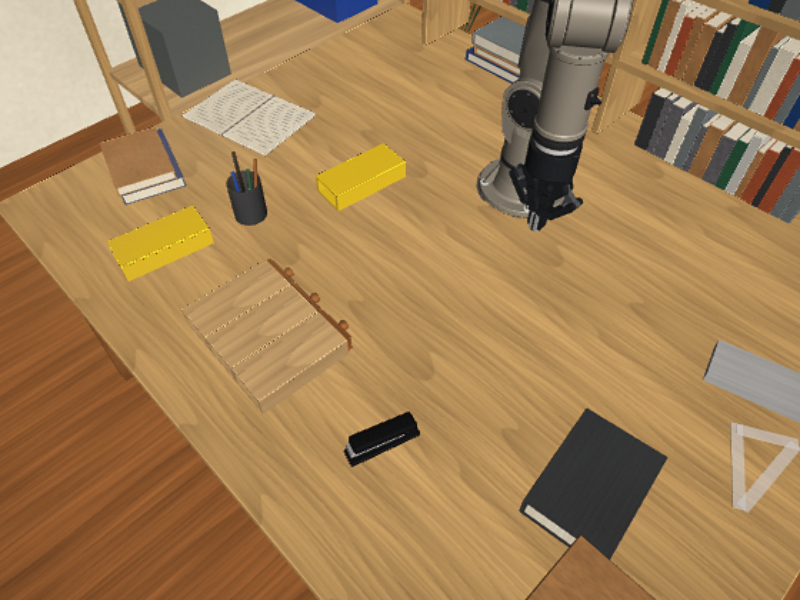

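All three front panels are in line: the top crop shows them at (555,270), (645,280) and (735,287). The cup, stapler and dictionary are where they were, and the robot is clear. I'll hand in the job.

```bash
python3 - <<'E'
from workcell import ctrl
print(ctrl.finish_job())
E
```

```text
the job is handed in; nothing more can be done
None
```

The tray is fully home in the empty left sleeve, knob outwards, with the eraser and marker in it. I handed the job in at about 47.5 s.

**What I did:**
- **Marker:** I pinched it near its cap, laid it lengthwise in the long compartment and released it nose-down. Its rear end tipped down by about 2 cm, because the fingers could only open above the tray walls.
- **Tray:** I carried it level, slid it in about 115 mm without contact, and released it. I then pushed it by the knob with the gripper shut.

**Last checks:**
- **Fully home:** the push met a firm stop within 1 mm of the expected home position, at about 10 N. The pictures show its panel in line with the two shut drawers.
- **Bystanders:** the cup, stapler and dictionary look unmoved, and the robot touches nothing.
- **Contents:** the marker and eraser can't be seen inside the closed sleeve. The marker's cap was last seen in the tray just before the final push, the eraser just before insertion.

**What went wrong or disagreed:**
- **Missed grasps:** the first two tries at the marker closed on nothing, and I lifted after the first without acting on the zero width reading.
- **Fingertip offset:** a guarded touch on the desk (about 15 N) showed the fingertips end about 31.5 mm behind the reported TCP. I corrected for that from then on.
- **Cameras:** they differed by 2–4 mm on the sleeve's position, so I used a pose between them.

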